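Re-home a ratcheted sample carousel and index it two clicks

TASK

The sample carousel was wound too far: flip its pawl over by the red ball so that it stays clear of the teeth, then turn the black knob back (clockwise) until the wheel bears lightly (a few newtons) against the red home stop. Drop the pawl back into the teeth and advance the knob (counter-clockwise) two clicks, one at a time, after each click easing the wheel back until you feel it bear just as lightly on the pawl; never force the wheel against the stop or the pawl, and leave it standing at the second click with the pawl down and the other things undisturbed.

Things in the scene. Friction and masses are not known exactly. Their poses are not given: they have to be found in the camera images.
- carousel: Fixed grey round base (216 mm across, 14 mm high) of the sample carousel; origin on the bench under the wheel's axis, z up. Its -x side carries the aluminium pawl bracket (x -111 to -103, y 21 to 76 mm, 63 mm high). A yellow pointer over the rim shows the wheel's place.
- wheel: White wheel, 180 mm across, top 30 mm above the bench, turning about the vertical axis through its origin (same as the base's). 18 saw teeth 6 mm high on its rim (radius 75 to 90 mm), small vials at radius 56 mm (68 mm high), a red lug on the rim, a black knob on a central stem. Marks that pass under the yellow pointer: red = home, green = second click.
- knob_grip (a point): Centre of the black round ribbed knob (38 mm diameter, 92 to 122 mm above the bench) on the wheel's axis, 107 mm above the bench; grip it across here from above, at any yaw. It is round: a light grip can slip on it. A grip of 30 N turns it well.
- wheel_turn (a joint): Turn of wheel and knob, rad, growing counter-clockwise seen from above (= advance); 0 where the red lug touches the home stop. A tooth bears back on the pawl near 0.349*n - 0.05: first click 0.30, second 0.65, third 1.00; just past these the pawl drops in, between them it rides up a ramp. Wheel friction about 0.12 N m, no spring: it stays where it is left.
- pawl: Brass pawl on a level pin along the base's x axis, 52 mm above the bench; origin on the pin, at (-82, 34) mm in the base's frame. Its nose reaches to the base's -y and down into the teeth, a stalk with a red ball reaches up. Its weight (0.12 kg) works it. Pushed by the ball to the base's +y past balance (about 0.8 rad) it falls over and stays clear; pushed back past it, it falls in, in about 1 s.
- pawl_ball (a point): Centre of the red ball (18 mm) on the pawl's stalk, 45 mm from the pin. Engaged: 86 mm above the bench, 29 mm to the base's -y of the pin; clear: about 89 mm above the bench, 25 mm to its +y. A light sideways push (about 1 N) moves it.
- pawl_hinge (a joint): Angle of the pawl in rad: about 0 to 0.05 with the nose down at the root of a tooth, up to about 0.25 as it rides over a tooth, 1.3 flipped over, clear and at rest.
- home_stop: Red upright pin (8 mm in diameter) fixed to the base at radius 96 mm, top 35 mm above the bench; the wheel's red lug meets it at wheel_turn 0. Turning moment beyond friction, divided by 0.09 m, is the force on it; on the pawl likewise at 0.08 m. Both are rigid: turning 0.01 rad on after contact adds some 3 to 6 N.
- beaker_big: Bystander: glass beaker, 82 mm wide, 112 mm high, loose.
- notebook: Bystander: green notebook 210 x 153 x 16 mm lying loose.
- boat: Bystander: white weighing boat 50 x 50 x 11 mm, loose.
- pen: Bystander: blue and white marker pen, 127 mm, lying loose.

How it is judged (in metres and radians):
On the way, in this order (a step that is already met when the one before it is completed fails the run):
1. the pawl is flipped over, clear of the teeth, and stays (value of joint pawl_hinge above 1 rad), for 0.3 s.
2. with the pawl clear, the wheel is turned back and bears on the home stop with more than 1.5 N (value of joint pawl_hinge above 1 rad and value of joint wheel_turn below 0.04 rad and contact force between wheel and home_stop above 1.5 N), for 0.1 s.
3. the pawl is down in the teeth again, the wheel still at home (before the first click) (value of joint pawl_hinge below 0.12 rad and value of joint wheel_turn below 0.15 rad), for 0.3 s.
4. first click: the wheel bears back on the pawl with more than 2 N (value of joint pawl_hinge below 0.12 rad and value of joint wheel_turn between 0.24 and 0.36 rad and contact force between wheel and pawl above 2 N), for 0.1 s.
5. second click: the wheel bears back on the pawl with more than 2 N (value of joint pawl_hinge below 0.12 rad and value of joint wheel_turn between 0.59 and 0.71 rad and contact force between wheel and pawl above 2 N), for 0.1 s.
At the end, for the whole second after the job is handed in: The wheel rests at the second click (wheel_turn 0.59 to 0.71 rad) with the pawl down in the teeth (pawl_hinge below 0.12 rad), turning slower than 0.05 rad/s (value of joint pawl_hinge below 0.12 rad and value of joint wheel_turn between 0.59 and 0.71 rad and velocity of joint wheel_turn between -0.05 and 0.05 rad/s); the robot touches nothing.
It fails at once if the wheel is forced against the pawl with more than 14 N (contact force between wheel and pawl above 14 N).
It fails at once if the wheel is forced against the home stop with more than 12 N (contact force between wheel and home_stop above 12 N).
It fails at once if a bystander is moved by more than 30 mm (distance of any of beaker_big, notebook, boat, pen from where it was at the start of the episode above 0.03 m).
It also fails if it takes over 72 s, if anything falls off the work surface, if the arm or the gripper's body presses on something with over 40 N, if the wrist force passes 120 N, or if a joint passes its speed limit or range.

ROBOT

A 7-joint arm with a two-finger parallel gripper is mounted at the origin on a cart in front of the work surface, level with it; the furniture and walls round the work are solid. World frame = base frame: x ahead of the robot, y to its left, z up, the work surface at z = 0. Lengths are in mm, angles in rad, forces in N, time in s.
With the tool pointing down it reaches from about 425 to 1025 mm from the base axis. Payload 3.6 kg.
Tool frame: the origin (TCP) lies at the very end of the fingers, on their centre line; the grasp point (between the pads) lies 19 mm behind it; z points along the fingers, y is the line along which they close (so a half turn about z gives the same grasp; the last joint's range is limited). The gripper opens to 85 mm and grips with 20 to 120 N. Pads are 22 mm wide; open, the fingers measure 114 mm over their backs; the gripper's body (76 mm by 85 mm) begins 54 mm behind the grasp point. The pads swing forward as they close: fully open they stand 13 mm farther back than shut.
Start: joints at [-1.427, 0.591, 0.048, 1.609, -0.033, 0.943, -0.034], TCP at [170.075, 704.772, 231.302] pointing down, gripper open.
Joint ranges: [-2.69, 2.69], [-0.47, 2.24], [-1.27, 1.36], [0.19, 2.51], [-1.53, 4.68], [0.08, 2.07], [-3.09, 3.09]. Speed limits (rad/s): [2.57, 2.57, 3.14, 3.14, 3.14, 3.14, 3.14].

INTERFACE

Orientations are given as [roll, pitch, yaw] about the fixed x, y, z axes, in that order (R = Rz(yaw) Ry(pitch) Rx(roll)).
In Python, from cell import observe, snapshot, sign_off gives the robot as it stands. The module is installed in compiled form; this text tells all that it offers.
- The arm moves only by the shell command python3 -m inch [OPENING], which reads ROWS from standard input. ROWS is a JSON list of rows, 1 to 8 of them, each an object with the fields d (a list: dx, dy, dz in fractions of the full range, 1 being 200 mm), rotvec (a list: a rotation vector rx, ry, rz in parts of the range, where 1.0 means 180 degrees); a field left out counts as zero; each row shifts and turns the commanded pose from where the row before left it, along the tool's axes as they then stand; what a row does not reach is not made up. A row lasts 1/12 s, in which the tool goes at most 41.7 mm and 0.125 rad, less where a joint would pass 70% of its speed; a pose out of reach is approached as far as the arm can. OPENING is the finger opening in mm, set as the command begins (- or left out keeps the last). The fingers move at their own pace and stop on an object; the grip force is fixed at half the most. Time passes only in rows, so rows that do not move let the fingers close. It prints the time, the measured TCP pose, the force, the opening and the grip force at its end. No shift or turn number may pass 1 either way. Input that does not fit is refused with a message, and nothing moves.
- observe(): the state, without advancing time (a new reading comes with each control period).
- snapshot(name): name is "scene" or "top" or "wrist"; returns a dict with "frame" (480x640x3 uint8, blue, green, red), "intrinsics" (3x3 intrinsics, pixels), "R" (3x3) and "t" (3): a world point X has camera coordinates R X + t. Camera axes: x right, y down, z forward; pixel columns grow to the right and rows downward; lengths in mm; the calibration is good to about 2 mm. A picture is of the moment at which its call begins. There is no depth.
- sign_off(): hands the job in; it is judged then, once.
The state is a dict: "time": time; "joints": joint angles; "dq": joint speeds; "effort": joint torques, N m; "position": TCP position; "tool_rot": TCP orientation; "force": force on the tool from outside, world axes, zero at the start; "ft_torque": the same for the moment, N m; "width": finger opening in mm; "grip_force": force on a finger pad.
Only numpy, scipy, OpenCV 4.12 (cv2) and the standard library are available. Lean on these libraries where they do the work, as an engineer would, in place of code of your own. Each camera call takes 0.05 s, during which the arm holds its last target. There are 200 camera calls.

## Working session

There is one attempt and no reset: what is moved stays moved. The work goes in short steps, Python scripts to look and compute and a shell command to move; the robot and the scene stay as the last step left them, time stands still between calls to the robot, and variables do not carry over. Pictures are saved under pics/ and viewed, at most 10 in all, crops included, and the job is handed in when it is done.

```bash
mkdir -p pics
python3 - <<'E'
from cell import observe, snapshot
import cv2,pickle
o=observe()
print({k:o[k] for k in('time','position','tool_rot','force','width')})
for n in("scene","top"):
    s=snapshot(n); cv2.imwrite(f'pics/{n}0.png',s['frame']); pickle.dump(s,open(n+'.pkl','wb'))
    print(n,s['R'],s['t'],s['intrinsics'])
E
```

```text
{'time': 0.0, 'position': array([169.85868547, 703.98111259, 230.11578204]), 'tool_rot': array([-3.13935372e+00,  1.26736660e-04,  2.90490263e+00]), 'force': array([ 0.08020039,  0.34024229, -0.50629128]), 'width': 85.23511149600111}
scene [[ 0.87607643 -0.48203328 -0.01157572]
 [-0.32265302 -0.56823088 -0.75697338]
 [ 0.35830868  0.66690148 -0.65334318]] [-451.72619682  299.26144208  897.3511565 ] [[434.55751418   0.         322.05268135]
 [  0.         434.55751418 237.52143608]
 [  0.           0.           1.        ]]
top [[ 0.02346715 -0.99968001  0.00944271]
 [-0.98131012 -0.02483838 -0.1908232 ]
 [ 0.19099668 -0.00478815 -0.981579  ]] [  52.23846927  556.17380639 1161.63107607] [[485.40143648   0.         316.97951867]
 [  0.         485.40143648 237.90023936]
 [  0.           0.           1.        ]]
```

View pics/scene0.png

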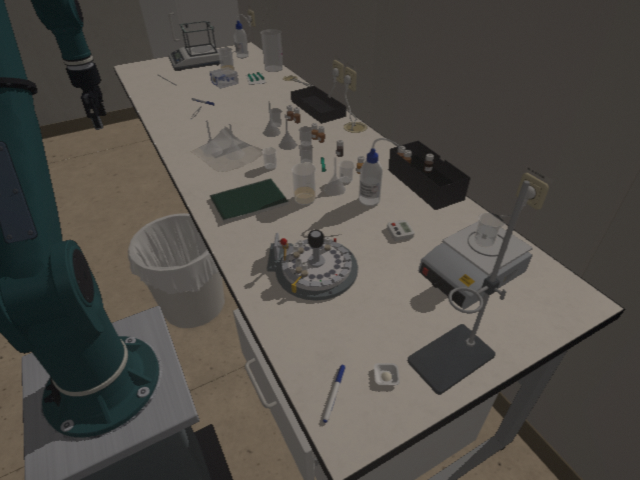

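View pics/top0.png

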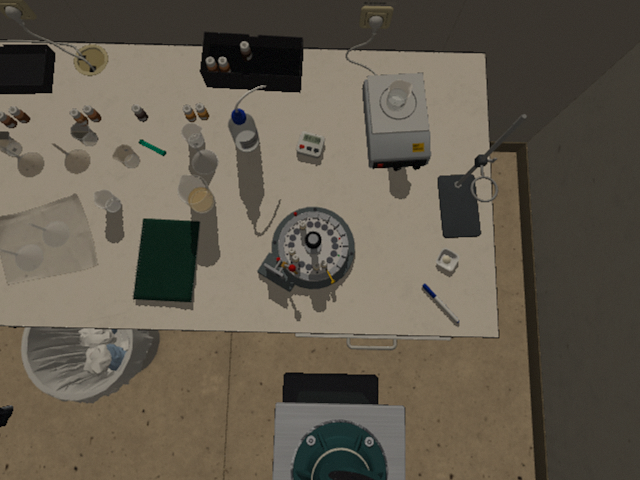

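Scene view shows the carousel at about (316,262), its knob at (316,238) and the red ball at (284,242). In the top view the knob is at (313,240), the ball at (293,267), the pointer at (330,278) and the bracket at (276,272). Next I'll triangulate the knob and ball.

```bash
cat > h.py <<'E'
import numpy as np,cv2
def ray(s,p):
    d=s['R'].T@np.linalg.inv(s['intrinsics'])@np.array([p[0],p[1],1.]); return -s['R'].T@s['t'],d/np.linalg.norm(d)
def plane(s,p,z):
    c,d=ray(s,p); return c+d*(z-c[2])/d[2]
def tri(s1,p1,s2,p2):
    c1,d1=ray(s1,p1);c2,d2=ray(s2,p2)
    k=np.linalg.lstsq(np.c_[d1,-d2],c2-c1,rcond=None)[0]
    a=c1+k[0]*d1;b=c2+k[1]*d2
    return (a+b)/2,np.linalg.norm(a-b)
def blobs(s,f,box):
    x0,y0,x1,y1=box; im=s['frame'][y0:y1,x0:x1]; hsv=cv2.cvtColor(im,cv2.COLOR_BGR2HSV)
    m=f(hsv).astype(np.uint8); n,l,st,c=cv2.connectedComponentsWithStats(m)
    return [(c[i]+[x0,y0],int(st[i,4]),st[i,2:4]) for i in range(1,n) if st[i,4]>3]
red=lambda h:((h[...,0]<8)|(h[...,0]>172))&(h[...,1]>140)&(h[...,2]>70)
yel=lambda h:(h[...,0]>18)&(h[...,0]<35)&(h[...,1]>150)&(h[...,2]>100)
dark=lambda h:(h[...,2]<45)
E
python3 - <<'E'
import pickle
from h import *
T=pickle.load(open('top.pkl','rb'));S=pickle.load(open('scene.pkl','rb'))
for n,s,b in(('T',T,(255,200,360,300)),('S',S,(260,220,365,305))):
    for c,f in(('red',red),('yel',yel),('dark',dark)):
        print(n,c,[(x.round(1).tolist(),a,w.tolist()) for x,a,w in blobs(s,f,b)])
a=cv2.resize(T['frame'][200:300,255:360],None,fx=4,fy=5.0,interpolation=2); b=cv2.resize(S['frame'][220:305,260:365],(380,500),interpolation=2)
a=cv2.resize(a,(400,500)); cv2.imwrite('pics/crop.png',np.hstack([a,b]))
E
```

```text
T red [([294.9, 212.9], 8, [3, 3]), ([277.6, 258.4], 13, [4, 4]), ([291.5, 266.9], 30, [8, 6])]
T yel [([283.0, 263.6], 5, [3, 4]), ([330.1, 276.7], 22, [7, 12])]
T dark [([314.7, 209.0], 7, [3, 3]), ([312.6, 240.9], 128, [16, 17]), ([274.3, 242.0], 7, [3, 3]), ([351.0, 253.3], 7, [3, 3]), ([340.4, 271.1], 125, [17, 27]), ([279.6, 264.6], 8, [4, 5]), ([295.3, 281.0], 578, [65, 23])]
S red [([283.7, 240.6], 18, [6, 5])]
S yel [([295.7, 281.4], 14, [9, 9])]
S dark [([315.5, 241.0], 149, [15, 15]), ([271.2, 251.8], 4, [2, 3]), ([277.7, 271.8], 9, [3, 6])]
```

View pics/crop.png

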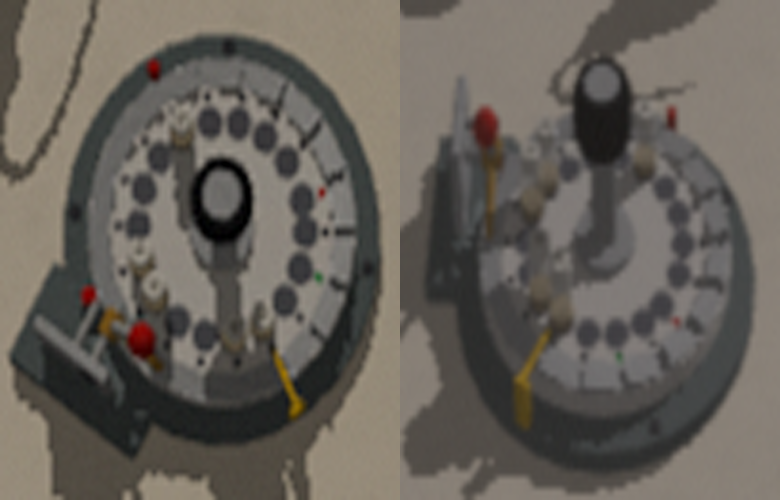

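The crop shows, in top-view pixels, the home stop at (295,213), the lug at (278,258), the ball at (292,268) and the knob top at (313,239). The red and green marks sit counter-clockwise of the pointer, so home lies roughly 1.1 rad clockwise.

Run:
```python
import pickle
from h import *
from cell import observe
from scipy.spatial.transform import Rotation as R
T=pickle.load(open('top.pkl','rb'));S=pickle.load(open('scene.pkl','rb'))
k=tri(T,(313,239.2),S,(315.7,234)); b=tri(T,(292.3,268),S,(283.8,241.6))
print('knobtop',k,'ball',b)
k=k[0]
st=plane(T,(294.9,212.9),33);lug=plane(T,(277.6,258.4),30)
for n,p in(('stop',st),('lug',lug),('ball',b[0])):
    d=p-k; print(n,p.round(1),np.hypot(*d[:2]).round(1),np.arctan2(d[1],d[0]).round(3))
d=b[0]-k; yaw=np.arctan2(d[1],d[0])-np.arctan2(5,-82)
print('yaw',yaw,'base +y',[-np.sin(yaw),np.cos(yaw)])
for q in((-82,5,86),(-82,59,89),(-82,34,52),(-107,48,63)): print(q,k[:2]+[np.cos(yaw)*q[0]-np.sin(yaw)*q[1],np.sin(yaw)*q[0]+np.cos(yaw)*q[1]])
# check with base disc: fit grey rim? bracket corners
o=observe();print(o['position'],R.from_euler('xyz',o['tool_rot']).as_matrix().round(3))
```

```text
knobtop (array([539.51417042,  75.07104692, 119.99864975]), np.float64(2.312313879807769)) ball (array([473.86876438, 123.25393083,  87.02040547]), np.float64(1.7080845636562532))
stop [622.7 124.   33. ] 96.5 0.531
lug [503.9 164.   30. ] 95.8 1.951
ball [473.9 123.3  87. ] 81.4 2.508
yaw -0.5722736583184624 base +y [np.float64(0.54154484742091), np.float64(0.8406718612109384)]
(-82, 5, 86) [473.28680204 123.68108371]
(-82, 59, 89) [502.5302238  169.07736422]
(-82, 34, 52) [488.99160261 148.06056769]
(-107, 48, 63) [475.55643395 173.36859493]
[169.87359305 704.03439974 230.24372917] [[-0.972  0.234 -0.   ]
 [ 0.234  0.972 -0.002]
 [-0.    -0.002 -1.   ]]
```

Heights and radii agree with the stated sizes: the ball is at z 87 and the stop at radius 96.5. I'll close the fingers and travel to the near side of the ball.

The manual's scale: shifts go in shares of 200 mm and turns go in shares of 180 degrees. Converting my numbers, -31.5 mm is -0.1575, -24.5 mm is -0.1225.

```bash
echo '[{"d":[-0.1225,-0.1575,0]},{"d":[-0.1225,-0.1575,0]},{"d":[-0.1225,-0.1575,0]},{"d":[-0.1225,-0.1575,0]},{"d":[-0.1225,-0.1575,0]},{"d":[-0.1225,-0.1575,0]},{"d":[-0.1225,-0.1575,0]},{"d":[-0.1225,-0.1575,0]}]' | python3 -m inch 0
echo '[{"d":[-0.1225,-0.1575,0]},{"d":[-0.1225,-0.1575,0]},{"d":[-0.1225,-0.1575,0]},{"d":[-0.1225,-0.1575,0]},{"d":[-0.1225,-0.1575,0]},{"d":[-0.1225,-0.1575,0]},{"d":[-0.1225,-0.1575,0]},{"d":[-0.1225,-0.1575,0]}]' | python3 -m inch
python3 -c "from cell import observe as o;s=o();print(s['joints'],s['tool_rot'],s['ft_torque'],s['dq'])"
```

```text
time: 0.77
position: [301.8, 411.7, 231.1]
tool_rot: [-3.141, -0.0, 2.905]
force: [0.7, -0.1, 0.8]
width: -0.2
grip_force: 0.0
time: 1.43
position: [433.0, 120.9, 231.3]
tool_rot: [3.142, -0.0, 2.905]
force: [1.1, -0.2, -0.7]
width: 0.4
grip_force: 0.0
[-0.52549202  0.24943094  0.18334965  2.21319031 -0.07140536  0.68436057
  1.041918  ] [ 3.14158247e+00 -1.57663326e-04  2.90504035e+00] [ 0.08798658 -0.05923483 -0.02532203] [ 0.91146363  0.07978297  0.20129324 -0.11044304 -0.09707659  0.02583241
  1.16669129]
```

Scaled: 40 mm is 0.2, -25 mm is -0.125.

```bash
echo '[{"d":[-0.1,-0.125,0]},{"d":[-0.02,-0.03,0.1]},{"d":[0,0,0.2]},{"d":[0,0,0.2]},{"d":[0,0,0.2]},{"d":[0,0,0.055]},{}]' | python3 -m inch
```

```text
time: 2.02
position: [446.5, 86.4, 77.2]
tool_rot: [-3.138, -0.007, 2.905]
force: [0.3, -0.1, 1.0]
width: -0.0
grip_force: 0.0
```

Scaled: 13.2 mm is 0.066, -4.6 mm is -0.023.

```bash
echo '[{"d":[-0.023,0.066,-0.01]},{"d":[-0.0165,0.047,-0.01]},{"d":[-0.0165,0.047,0]},{"d":[-0.0165,0.047,0]},{"d":[-0.0165,0.047,0]},{"d":[-0.0165,0.047,0]},{"d":[-0.008,0.0235,0]}]' | python3 -m inch
echo '[{},{"d":[0.015,-0.045,0]},{"d":[0.025,-0.075,-0.075]},{"d":[0.025,-0.075,-0.15]},{"d":[0.025,-0.075,-0.15]},{"d":[0,0,-0.075]},{},{}]' | python3 -m inch 85
python3 - <<'E'
from h import *
from cell import snapshot
s=snapshot('top');cv2.imwrite('pics/t1.png',s['frame'])
cv2.imwrite('pics/t1c.png',cv2.resize(s['frame'][195:305,250:365],None,fx=5,fy=5,interpolation=2))
for x,a,w in blobs(s,red,(255,200,360,300)):print(x,a,w,plane(s,x,89))
E
```

```text
time: 2.6
position: [488.5, 144.2, 88.5]
tool_rot: [3.139, 0.006, 2.902]
force: [2.0, 1.2, -0.7]
width: 0.0
grip_force: 0.0
time: 3.27
position: [457.2, 97.8, 175.8]
tool_rot: [3.139, 0.003, 2.906]
force: [-0.2, 0.1, 0.4]
width: 85.1
grip_force: 0.0
[295. 213.] 9 [3 3] [608.59393986 121.28096529  89.        ]
```

View pics/t1c.png

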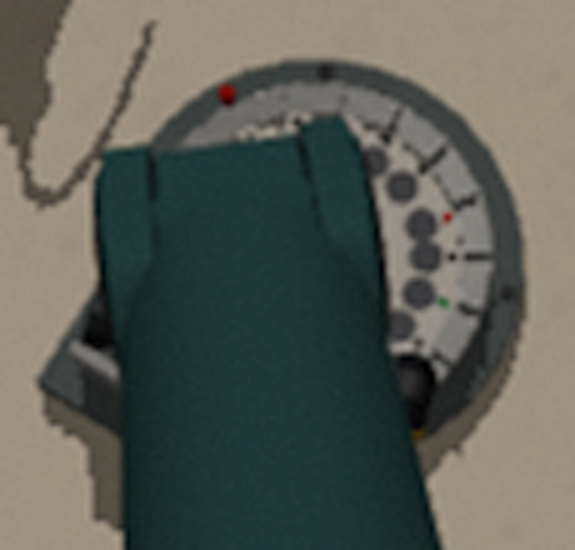

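The top view is blocked by the arm, though the red mark is still at (339,238), so the wheel hasn't moved. I'll check the ball from the scene camera by mask.

Run:
```python
from h import *
from cell import snapshot
s=snapshot('scene');cv2.imwrite('pics/s1.png',s['frame'])
for x,a,w in blobs(s,red,(255,195,365,305)):print(x,a,w)
for q in((473.5,123.5,86),(502.5,169,89)):
    c=s['R']@np.array(q)+s['t'];c=s['intrinsics']@c;print(c[:2]/c[2])
T=snapshot('top')
k=np.array([539.5,75.1])
for n,p in(('red',(339.35,238.4)),('green',(338.6,255.4)),('ptr tip',(327.5,271))):
    d=plane(T,p,30)[:2]-k;print(n,np.hypot(*d),np.arctan2(d[1],d[0]))
```

```text
[283.32254275 241.97718641]
[285.96944811 227.43514188]
red 69.46474740741269 -1.2800017296837805
green 69.57092383978133 -1.9234002977303075
ptr tip 74.79951226537287 -2.6099419031491498
```

Run:
```python
import cv2
s=cv2.imread('pics/s1.png');cv2.imwrite('pics/s1c.png',cv2.resize(s[170:310,240:370],None,fx=4,fy=4,interpolation=2))
```

```text
(no output)
```

View pics/s1c.png

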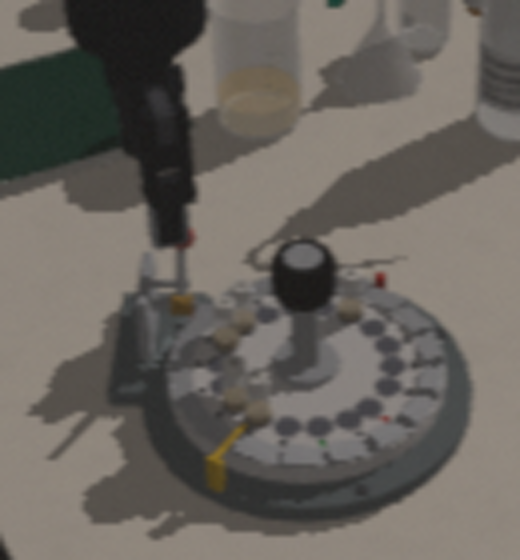

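The ball peeks out at about (287,229), matching the predicted clear position (286,227), so the pawl is flipped. Next, go to the knob and grip.

Scaled: 30 mm is 0.15, -28.5 mm is -0.1425.

```bash
echo '[{"d":[-0.142,-0.005,0]},{"d":[-0.142,-0.005,0]},{"d":[-0.1425,-0.004,0]},{"d":[0,0,0.1]},{"d":[0,0,0.15]},{"d":[0,0,0.13]},{"d":[0,0,0.06]},{}]' | python3 -m inch
python3 -c "from cell import observe as o;s=o();print(s['position'],s['force'],s['ft_torque'],s['joints'][6])"
```

```text
time: 4.08
position: [535.4, 73.9, 82.2]
tool_rot: [-3.138, -0.008, 2.906]
force: [-0.6, 0.1, 0.1]
width: 84.6
grip_force: 0.0
[535.41831069  73.93295557  82.1501054 ] [-0.64626362  0.06201147  0.10872153] [0.02871136 0.04586272 0.01129835] 1.2932247097304226
```

Scaled: -5 mm is -0.025, -3.7 mm is -0.0185.

```bash
echo '[{"d":[-0.0185,0.01,-0.025]},{},{}]' | python3 -m inch
echo '[{},{},{},{},{},{},{}]' | python3 -m inch 0
python3 -c "from cell import observe as o;s=o();print(s['position'],s['force'],s['ft_torque'])"
```

```text
time: 4.33
position: [544.1, 75.5, 92.6]
tool_rot: [3.14, 0.003, 2.905]
force: [-0.2, 0.6, -0.2]
width: 85.2
grip_force: 0.0
time: 4.92
position: [542.6, 75.3, 92.1]
tool_rot: [3.141, 0.0, 2.905]
force: [-1.2, 1.0, 4.5]
width: 36.7
grip_force: 59.6
[542.62691179  75.32995867  92.0785789 ] [-1.24554671  1.00675918  4.53308848] [0.18730312 0.22004595 0.02001563]
```

Grip width is 36.7, under 38, so the grip is about 3 mm off centre. I'll regrip centred.

Scaled: 3.2 mm is 0.016, 2 mm is 0.01.

```bash
echo '[{},{},{"d":[0.016,0.0025,0.01]},{"d":[0,0,0.01]},{},{}]' | python3 -m inch 60
echo '[{},{},{},{},{},{},{}]' | python3 -m inch 0
python3 -c "from cell import observe as o;s=o();print(s['position'],s['force'],s['ft_torque'])"
```

```text
time: 5.42
position: [539.2, 76.2, 87.0]
tool_rot: [-3.141, -0.001, 2.905]
force: [-0.6, -0.0, -0.1]
width: 60.1
grip_force: 0.0
time: 6.0
position: [539.5, 76.1, 87.5]
tool_rot: [-3.142, 0.0, 2.905]
force: [-0.7, -0.7, 4.5]
width: 36.8
grip_force: 59.8
[539.46930203  76.07576952  87.5210499 ] [-0.71199347 -0.70422102  4.54963429] [-0.17089843  0.17818012  0.02132519]
```

```bash
cat > o.py <<'E'
from cell import observe as o
s=o();print('yaw %.4f tz %.3f'%(s['tool_rot'][2],s['ft_torque'][2]),s['force'].round(1),s['joints'][6].round(2))
E
echo '[{"rotvec":[0,0,0.0127]},{"rotvec":[0,0,0.0255]},{"rotvec":[0,0,0.0255]},{"rotvec":[0,0,0.0255]},{"rotvec":[0,0,0.0255]},{"rotvec":[0,0,0.0127]},{},{}]' | python3 -m inch; python3 o.py
python3 - <<'E'
from h import *
from cell import snapshot
s=snapshot('top');cv2.imwrite('pics/t2.png',s['frame'])
k=np.array([539.5,75.1])
gr=lambda h:(h[...,0]>45)&(h[...,0]<80)&(h[...,1]>100)
for n,f in(('r',red),('g',gr)):
  for x,a,w in blobs(s,f,(255,195,365,305)):
    d=plane(s,x,30)[:2]-k;print(n,x,a,np.hypot(*d),np.arctan2(d[1],d[0]))
E
```

```text
time: 6.67
position: [539.6, 76.3, 87.5]
tool_rot: [3.141, 0.0, 2.505]
force: [-0.1, -0.0, 5.3]
width: 36.7
grip_force: 60.1
yaw 2.5048 tz -0.095 [-0.1 -0.   5.3] 1.02
```

Scaled: 0.08 rad is 0.0255.

```bash
echo '[{"rotvec":[0,0,0.0127]},{"rotvec":[0,0,0.0255]},{"rotvec":[0,0,0.0255]},{"rotvec":[0,0,0.0191]},{"rotvec":[0,0,0.0064]},{"rotvec":[0,0,0.0064]}]' | python3 -m inch >/dev/null; python3 o.py; echo '[{},{}]' | python3 -m inch; python3 o.py
python3 - <<'E'
from h import *
from cell import snapshot
k=np.array([539.5,75.1])
gr=lambda h:(h[...,0]>45)&(h[...,0]<80)&(h[...,1]>60)
re=lambda h:((h[...,0]<8)|(h[...,0]>172))&(h[...,1]>90)
for c in('top','scene'):
  s=snapshot(c)
  for n,f in(('r',re),('g',gr)):
   for x,a,w in blobs(s,f,(255,195,365,305)):
    if a<60:
     d=plane(s,x,30)[:2]-k;print(c,n,x,a,np.hypot(*d),np.arctan2(d[1],d[0]))
cv2.imwrite('pics/s3c.png',cv2.resize(s['frame'][170:310,240:370],None,fx=4,fy=4,interpolation=2))
E
```

```text
yaw 2.2056 tz 0.105 [-0.6 -0.4  5. ] 0.82
time: 7.38
position: [539.8, 76.5, 87.5]
tool_rot: [3.141, -0.0, 2.205]
force: [-0.4, 0.5, 4.5]
width: 36.4
grip_force: 60.1
yaw 2.2053 tz -0.116 [-0.4  0.5  4.5] 0.82
top r [337.5 256.5] 4 68.0903757501289 -1.9771741127585551
scene r [284.72413793 228.4137931 ] 29 159.3118654772452 1.6629535211548814
scene r [334.5 239.5] 8 96.33134431379548 0.527769265007877
```

View pics/s3c.png

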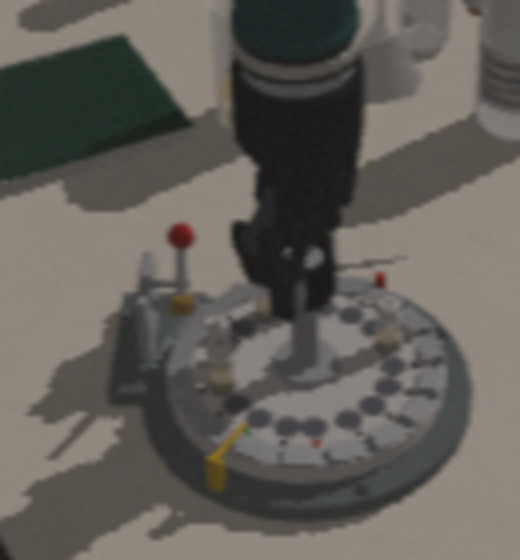

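The ball is at about (285,228), so the pawl is clear. The green mark is under the pointer at about 0.65 rad and the grip isn't slipping (0.697 turned of 0.70 commanded). Another 0.64 or so to home, the last part in fine steps.

Scaled: 0.05 rad is 0.0159.

```bash
echo '[{"rotvec":[0,0,0.0159]},{"rotvec":[0,0,0.0318]},{"rotvec":[0,0,0.0318]},{"rotvec":[0,0,0.0318]},{"rotvec":[0,0,0.0318]},{"rotvec":[0,0,0.0159]},{"rotvec":[0,0,0.0064]},{"rotvec":[0,0,0.0032]}]' | python3 -m inch >/dev/null; python3 o.py
for i in 1 2 3; do echo '[{"rotvec":[0,0,0.0032]},{"rotvec":[0,0,0.0032]}]' | python3 -m inch>/dev/null; python3 o.py; done
```

```text
yaw 1.6760 tz 0.114 [-0.1 -0.6  4.6] 0.46
yaw 1.6553 tz 0.152 [0.7 0.7 5.4] 0.45
yaw 1.6348 tz 0.128 [1.5 1.  5.4] 0.44
yaw 1.6147 tz 0.145 [0.7 0.9 4.3] 0.42
```

```bash
cat > o.py <<'E'
import sys
from cell import observe as o
s=o();t=s['ft_torque'][2];print('t %.2f yaw %.4f tz %.3f'%(s['time'],s['tool_rot'][2],t),s['force'].round(1))
sys.exit(t>(float(sys.argv[1]) if len(sys.argv)>1 else 9))
E
echo '[{"rotvec":[0,0,0.0019]}]' | python3 -m inch>/dev/null && python3 o.py 0.26 &&
echo '[{"rotvec":[0,0,0.0019]}]' | python3 -m inch>/dev/null && python3 o.py 0.26 &&
echo '[{"rotvec":[0,0,0.0016]}]' | python3 -m inch>/dev/null && python3 o.py 0.26 &&
echo '[{"rotvec":[0,0,0.0016]}]' | python3 -m inch>/dev/null && python3 o.py 0.26 &&
echo '[{"rotvec":[0,0,0.0016]}]' | python3 -m inch>/dev/null && python3 o.py 0.26 &&
echo '[{"rotvec":[0,0,0.0016]}]' | python3 -m inch>/dev/null && python3 o.py 0.26 &&
echo '[{"rotvec":[0,0,0.0016]}]' | python3 -m inch>/dev/null && python3 o.py 0.26 &&
echo '[{"rotvec":[0,0,0.0016]}]' | python3 -m inch>/dev/null && python3 o.py 0.26
```

```text
t 8.73 yaw 1.6088 tz 0.130 [1.4 0.2 4.3]False
```

Scaled: 0.006 rad is 0.0019.

```bash
sed -i 's/sys.exit(\(.*\))$/sys.exit(int(\1))/' o.py
echo '[{"rotvec":[0,0,0.0019]}]' | python3 -m inch>/dev/null && python3 o.py 0.26 &&
echo '[{"rotvec":[0,0,0.0016]}]' | python3 -m inch>/dev/null && python3 o.py 0.26 &&
echo '[{"rotvec":[0,0,0.0016]}]' | python3 -m inch>/dev/null && python3 o.py 0.26 &&
echo '[{"rotvec":[0,0,0.0016]}]' | python3 -m inch>/dev/null && python3 o.py 0.26 &&
echo '[{"rotvec":[0,0,0.0016]}]' | python3 -m inch>/dev/null && python3 o.py 0.26 &&
echo '[{"rotvec":[0,0,0.0016]}]' | python3 -m inch>/dev/null && python3 o.py 0.26 &&
echo '[{"rotvec":[0,0,0.0016]}]' | python3 -m inch>/dev/null && python3 o.py 0.26
```

```text
t 8.82 yaw 1.6029 tz 0.139 [1.  2.3 5.3]
t 8.90 yaw 1.5980 tz 0.084 [1.  1.1 4.3]
t 8.98 yaw 1.5929 tz 0.129 [0.8 1.4 4.2]
t 9.07 yaw 1.5880 tz 0.182 [1.1 0.1 4.9]
t 9.15 yaw 1.5830 tz 0.129 [1.4 2.1 4.9]
t 9.23 yaw 1.5779 tz 0.115 [1.3 2.  5.8]
t 9.32 yaw 1.5730 tz 0.131 [1.8 0.2 4.6]
```

Scaled: 0.005 rad is 0.0016.

```bash
echo '[{"rotvec":[0,0,0.0016]}]' | python3 -m inch>/dev/null && python3 o.py 0.26 &&
echo '[{"rotvec":[0,0,0.0016]}]' | python3 -m inch>/dev/null && python3 o.py 0.26 &&
echo '[{"rotvec":[0,0,0.0016]}]' | python3 -m inch>/dev/null && python3 o.py 0.26 &&
echo '[{"rotvec":[0,0,0.0016]}]' | python3 -m inch>/dev/null && python3 o.py 0.26 &&
echo '[{"rotvec":[0,0,0.0016]}]' | python3 -m inch>/dev/null && python3 o.py 0.26 &&
echo '[{"rotvec":[0,0,0.0016]}]' | python3 -m inch>/dev/null && python3 o.py 0.26 &&
echo '[{"rotvec":[0,0,0.0016]}]' | python3 -m inch>/dev/null && python3 o.py 0.26
```

```text
t 9.40 yaw 1.5679 tz 0.166 [0.9 0.9 5.3]
t 9.48 yaw 1.5630 tz 0.139 [1.5 0.9 5.1]
t 9.57 yaw 1.5579 tz 0.159 [1.6 1.6 3.8]
t 9.65 yaw 1.5530 tz 0.194 [0.9 1.7 4.9]
t 9.73 yaw 1.5492 tz 0.447 [1.1 0.7 5. ]
```

Contact at yaw 1.549, about 3.5 N. Hold briefly.

Scaled: 0.001 rad is 0.0003.

```bash
echo '[{},{}]' | python3 -m inch>/dev/null; python3 o.py; echo '[{"rotvec":[0,0,0.0003]},{}]' | python3 -m inch>/dev/null; python3 o.py;echo '[{},{}]' | python3 -m inch>/dev/null; python3 o.py
```

```text
t 9.90 yaw 1.5494 tz 0.338 [1.8 1.5 5.2]
t 10.07 yaw 1.5490 tz 0.410 [1.8 1.  5. ]
t 10.23 yaw 1.5491 tz 0.432 [1.2 1.2 4.4]
```

Scaled: 0.002 rad is 0.0006.

```bash
echo '[{"rotvec":[0,0,0.0006]},{},{}]' | python3 -m inch>/dev/null; python3 o.py; echo '[{"rotvec":[0,0,-0.001]},{}]' | python3 -m inch>/dev/null; python3 o.py
echo '[{},{},{},{},{"d":[0,0,-0.075]},{"d":[0,0,-0.15]},{"d":[0,0,-0.125]},{}]' | python3 -m inch 85
echo '[{"d":[0.1,-0.01,0]},{"d":[0.15,-0.02,0]},{"d":[0.15,-0.02,0]},{"d":[0.15,-0.02,0]},{"d":[0.1,-0.01,0]},{},{}]' | python3 -m inch 0
```

```text
t 10.48 yaw 1.5476 tz 0.499 [0.7 1.3 4.9]
t 10.65 yaw 1.5496 tz 0.347 [1.3 1.  5.8]
time: 11.32
position: [542.1, 75.7, 160.9]
tool_rot: [3.135, -0.001, 1.547]
force: [1.5, -0.2, 0.6]
width: 85.0
grip_force: 0.0
time: 11.9
position: [525.6, 207.7, 156.4]
tool_rot: [-3.14, 0.001, 1.551]
force: [-0.3, 0.4, 0.7]
width: 0.7
grip_force: 0.0
```

Scaled: 30 mm is 0.15, 20 mm is 0.1.

```bash
echo '[{"d":[0,0,0.1]},{"d":[0,0,0.15]},{"d":[0,0,0.1]},{},{"d":[-0.065,-0.0375,0]},{"d":[-0.05,-0.03,0]},{}]' | python3 -m inch
echo '[{"d":[-0.0425,-0.026,0]},{"d":[-0.035,-0.02,0]},{"d":[-0.035,-0.02,0]},{"d":[-0.02,-0.0125,0]},{},{},{}]' | python3 -m inch
python3 - <<'E'
from h import *
from cell import snapshot
s=snapshot('scene');cv2.imwrite('pics/s4c.png',cv2.resize(s['frame'][170:310,240:370],None,fx=4,fy=4,interpolation=2))
for x,a,w in blobs(s,red,(255,195,365,305)):print(x,a,w)
E
```

```text
time: 12.48
position: [512.2, 179.9, 88.4]
tool_rot: [3.141, 0.001, 1.542]
force: [-0.3, -0.2, 0.1]
width: -0.2
grip_force: 0.1
time: 13.07
position: [495.6, 157.8, 87.1]
tool_rot: [-3.141, 0.0, 1.548]
force: [-0.3, -0.4, 0.7]
width: 0.1
grip_force: 0.0
[283.17391304 242.30434783] 23 [6 5]
[333.6 239.6] 5 [4 2]
```

View pics/s4c.png

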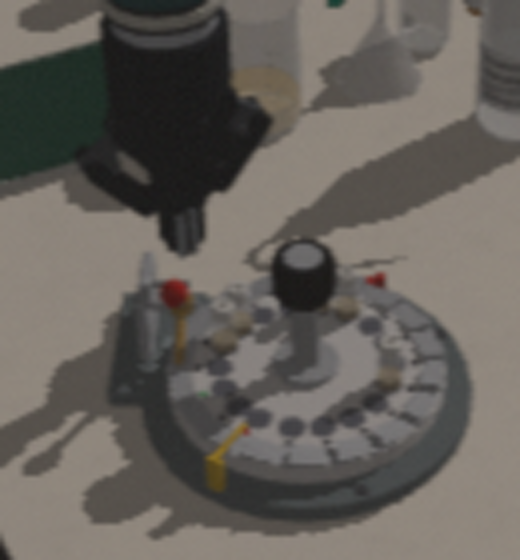

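The ball is at (283,242), so the pawl is engaged. The red mark is under the pointer and the lug is against the stop. Return to the knob and grip.

Scaled: -30 mm is -0.15, -25 mm is -0.125.

```bash
echo '[{"d":[0,0,-0.1]},{"d":[0,0,-0.15]},{"d":[0,0,-0.1]},{"d":[-0.08,0.045,0]},{"d":[-0.125,0.07,0]},{"d":[-0.125,0.07,0]},{"d":[-0.075,0.0425,0]},{}]' | python3 -m inch 85
echo '[{},{}]' | python3 -m inch
```

```text
time: 13.78
position: [542.1, 71.4, 158.0]
tool_rot: [3.138, 0.003, 1.542]
force: [-0.1, 0.1, -0.3]
width: 85.1
grip_force: 0.0
time: 13.95
position: [539.1, 76.8, 156.9]
tool_rot: [-3.14, -0.001, 1.549]
force: [-0.4, 0.0, 0.1]
width: 84.8
grip_force: 0.0
```

Scaled: 30 mm is 0.15, 20 mm is 0.1.

```bash
echo '[{"d":[-0.005,0,0.1]},{"d":[0,0,0.15]},{"d":[0,0,0.095]},{},{},{}]' | python3 -m inch
echo '[{},{},{},{},{},{},{}]' | python3 -m inch 0; python3 o.py
```

```text
time: 14.45
position: [540.0, 75.5, 89.0]
tool_rot: [3.141, -0.0, 1.549]
force: [0.2, 0.1, 0.8]
width: 85.1
grip_force: 0.0
time: 15.03
position: [540.2, 74.8, 89.3]
tool_rot: [3.14, -0.001, 1.548]
force: [-1.2, 1.0, 5.7]
width: 36.5
grip_force: 59.5
t 15.03 yaw 1.5479 tz 0.032 [-1.2  1.   5.7]
```

Scaled: -0.05 rad is -0.0159.

```bash
echo '[{"rotvec":[0,0,-0.0095]},{"rotvec":[0,0,-0.0159]},{"rotvec":[0,0,-0.0159]},{"rotvec":[0,0,-0.0159]},{"rotvec":[0,0,-0.0159]},{"rotvec":[0,0,-0.0127]},{"rotvec":[0,0,-0.0127]},{"rotvec":[0,0,-0.0064]}]' | python3 -m inch>/dev/null; python3 o.py
echo '[{"rotvec":[0,0,-0.0032]},{},{},{},{},{}]' | python3 -m inch>/dev/null; python3 o.py
python3 - <<'E'
from h import *
from cell import snapshot
s=snapshot('scene')
for x,a,w in blobs(s,red,(255,195,365,305)):print(x,a,w)
E
echo '[{"rotvec":[0,0,0.0016]},{"rotvec":[0,0,0.0016]},{"rotvec":[0,0,0.0016]}]' | python3 -m inch>/dev/null; python3 o.py
```

```text
t 15.70 yaw 1.8783 tz -0.215 [-0.7  1.   6.7]
t 16.20 yaw 1.8873 tz -0.039 [-0.6  1.1  6.4]
[283.28 242.52] 25 [6 6]
t 16.50 yaw 1.8733 tz 0.134 [0.2 1.6 7.8]
```

Scaled: 0.005 rad is 0.0016.

```bash
echo '[{"rotvec":[0,0,0.0016]}]' | python3 -m inch>/dev/null && python3 o.py 0.26 &&
echo '[{"rotvec":[0,0,0.0016]}]' | python3 -m inch>/dev/null && python3 o.py 0.26 &&
echo '[{"rotvec":[0,0,0.0013]}]' | python3 -m inch>/dev/null && python3 o.py 0.26 &&
echo '[{"rotvec":[0,0,0.0013]}]' | python3 -m inch>/dev/null && python3 o.py 0.26 &&
echo '[{"rotvec":[0,0,0.0013]}]' | python3 -m inch>/dev/null && python3 o.py 0.26 &&
echo '[{"rotvec":[0,0,0.0013]}]' | python3 -m inch>/dev/null && python3 o.py 0.26 &&
echo '[{"rotvec":[0,0,0.0013]}]' | python3 -m inch>/dev/null && python3 o.py 0.26 &&
echo '[{"rotvec":[0,0,0.0013]}]' | python3 -m inch>/dev/null && python3 o.py 0.26
```

```text
t 16.58 yaw 1.8683 tz 0.138 [-0.8  1.1  6.5]
t 16.67 yaw 1.8633 tz 0.141 [-0.2  0.1  6.7]
t 16.75 yaw 1.8594 tz 0.198 [-0.6  0.6  6.7]
t 16.83 yaw 1.8554 tz 0.107 [-0.4  0.7  6.8]
t 16.92 yaw 1.8513 tz 0.153 [-0.8 -0.4  6.1]
t 17.00 yaw 1.8473 tz 0.179 [-1.2 -0.6  6.8]
t 17.08 yaw 1.8435 tz 0.156 [-1.3  0.   6.9]
t 17.17 yaw 1.8400 tz 0.277 [-0.2  0.8  5.6]
```

Scaled: 0.003 rad is 0.001.

```bash
echo '[{"rotvec":[0,0,0.001]}]' | python3 -m inch>/dev/null && python3 o.py 0.4 &&
echo '[{"rotvec":[0,0,0.001]}]' | python3 -m inch>/dev/null && python3 o.py 0.4 &&
echo '[{"rotvec":[0,0,0.001]}]' | python3 -m inch>/dev/null && python3 o.py 0.4 &&
echo '[{"rotvec":[0,0,0.001]}]' | python3 -m inch>/dev/null && python3 o.py 0.4
echo '[{},{}]' | python3 -m inch>/dev/null; python3 o.py; echo '[{}]' | python3 -m inch>/dev/null; python3 o.py
```

```text
t 17.25 yaw 1.8377 tz 0.333 [-0.5 -0.   7.1]
t 17.33 yaw 1.8352 tz 0.452 [0.3 0.  7.1]
t 17.50 yaw 1.8353 tz 0.431 [-0.1 -0.3  6.5]
t 17.58 yaw 1.8353 tz 0.400 [-0.5  0.2  6.4]
```

Scaled: 0.002 rad is 0.0006.

```bash
echo '[{"rotvec":[0,0,0.0006]},{},{}]' | python3 -m inch>/dev/null; python3 o.py
echo '[{"rotvec":[0,0,-0.0095]},{"rotvec":[0,0,-0.0159]},{"rotvec":[0,0,-0.0191]},{"rotvec":[0,0,-0.0191]},{"rotvec":[0,0,-0.0191]},{"rotvec":[0,0,-0.0191]},{"rotvec":[0,0,-0.0159]},{"rotvec":[0,0,-0.0064]}]' | python3 -m inch>/dev/null; python3 o.py
echo '[{"rotvec":[0,0,-0.0016]},{},{},{},{},{}]' | python3 -m inch>/dev/null; python3 o.py
python3 - <<'E'
from h import *
from cell import snapshot
s=snapshot('scene')
for x,a,w in blobs(s,red,(255,195,365,305)):print(x,a,w)
E
echo '[{"rotvec":[0,0,0.0019]},{"rotvec":[0,0,0.0019]},{"rotvec":[0,0,0.0019]},{"rotvec":[0,0,0.0019]}]' | python3 -m inch>/dev/null; python3 o.py
```

```text
t 17.83 yaw 1.8338 tz 0.464 [-0.8  0.7  5.7]
t 18.50 yaw 2.2217 tz -0.051 [0.  1.  6.2]
t 19.00 yaw 2.2252 tz -0.106 [-0.1  0.2  6.4]
[283.45 242.55] 20 [6 5]
t 19.38 yaw 2.2023 tz 0.140 [-0.1  0.2  5.6]
```

Pawl is down. Contact is expected near yaw 2.189.

Scaled: 0.004 rad is 0.0013.

```bash
echo '[{"rotvec":[0,0,0.0013]}]' | python3 -m inch>/dev/null && python3 o.py 0.26 &&
echo '[{"rotvec":[0,0,0.0013]}]' | python3 -m inch>/dev/null && python3 o.py 0.26 &&
echo '[{"rotvec":[0,0,0.001]}]' | python3 -m inch>/dev/null && python3 o.py 0.4 &&
echo '[{"rotvec":[0,0,0.001]}]' | python3 -m inch>/dev/null && python3 o.py 0.4 &&
echo '[{"rotvec":[0,0,0.001]}]' | python3 -m inch>/dev/null && python3 o.py 0.4 &&
echo '[{"rotvec":[0,0,0.001]}]' | python3 -m inch>/dev/null && python3 o.py 0.4 &&
echo '[{"rotvec":[0,0,0.001]}]' | python3 -m inch>/dev/null && python3 o.py 0.4
echo '[{}]' | python3 -m inch>/dev/null; python3 o.py
```

```text
t 19.47 yaw 2.1982 tz 0.132 [0.3 0.6 6.1]
t 19.55 yaw 2.1943 tz 0.175 [0.4 1.2 5.7]
t 19.63 yaw 2.1916 tz 0.216 [0.8 0.5 6.6]
t 19.72 yaw 2.1890 tz 0.239 [0.4 1.  6.3]
t 19.80 yaw 2.1866 tz 0.362 [-0.3  2.   6.2]
t 19.88 yaw 2.1842 tz 0.449 [-1.   0.9  6. ]
t 19.97 yaw 2.1843 tz 0.415 [-0.3 -0.1  6.5]
```

Scaled: 0.002 rad is 0.0006.

```bash
echo '[{"rotvec":[0,0,0.0006]},{},{}]' | python3 -m inch>/dev/null; python3 o.py
echo '[{"rotvec":[0,0,-0.0013]},{}]' | python3 -m inch>/dev/null; python3 o.py
echo '[{},{},{},{},{"d":[0,0,-0.075]},{"d":[0,0,-0.15]},{"d":[0,0,-0.2]},{"d":[0,0,-0.15]}]' | python3 -m inch 85
echo '[{"d":[0,0,-0.075]},{},{},{},{}]' | python3 -m inch
python3 - <<'E'
from h import *
from cell import snapshot
s=snapshot('scene');cv2.imwrite('pics/s5c.png',cv2.resize(s['frame'][170:310,240:370],None,fx=4,fy=4,interpolation=2))
for x,a,w in blobs(s,red,(255,195,365,305)):print(x,a,w)
E
```

```text
t 20.22 yaw 2.1828 tz 0.509 [-0.1  1.1  7. ]
t 20.38 yaw 2.1855 tz 0.291 [0.7 0.2 7. ]
time: 21.05
position: [539.6, 74.2, 204.9]
tool_rot: [-3.141, 0.0, 2.183]
force: [1.2, 0.6, -0.7]
width: 85.0
grip_force: 0.0
time: 21.47
position: [538.5, 74.6, 216.8]
tool_rot: [-3.139, -0.001, 2.184]
force: [-0.3, -0.2, 0.4]
width: 84.9
grip_force: 0.0
[283.59090909 242.81818182] 22 [6 5]
```

View pics/s5c.png

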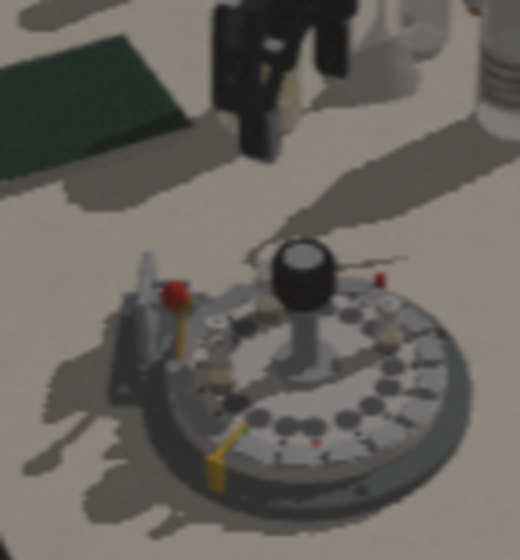

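The green mark is under the pointer, the ball at (283.6,242.8) shows the pawl down, and the gripper is clear.

```bash
python3 -c "from cell import sign_off;print(sign_off())"
```

```text
the job is handed in; nothing more can be done
None
```

The job is handed in at about 21.5 s: the wheel stands at the second click with the pawl down and the gripper clear. The wheel bore on the home stop and on the pawl at each click with an estimated 3–5 N, and no verdict was returned.

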